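# Take the work lamp off charge and hold the end cap hole-up in its light

## Robot

A 6-joint arm with a two-finger parallel gripper is mounted at the origin on the work surface. World frame = base frame: x ahead of the robot, y to its left, z up, the work surface at z = 0. Lengths are in m, angles in rad, forces in N, time in s.
With the tool pointing down it reaches from about 0.325 to 0.85 m from the base axis. Payload 15.5 kg.
Tool frame: the origin (TCP) lies midway between the tips of the shut fingers; the grasp point (between the pads) lies 19 mm behind it; z points along the fingers, y is the line along which they close (so a half turn about z gives the same grasp; the last joint's range is limited). The gripper opens to 91 mm and grips with 3 to 60 N. Pads are 32 mm wide; open, the fingers measure 118 mm over their backs; the gripper's body (76 mm by 178 mm) begins 60 mm behind the grasp point.
Start: joints at [1.097, 0.494, 1.345, -0, 1.302, -0.096], TCP at [0.231, 0.581, 0.214] pointing down, gripper open.
Joint ranges: [-2.91, 2.91], [-0.82, 2.16], [0.22, 2.67], [-1.22, 4.37], [0.12, 2.79], [-3.08, 3.08]. Speed limits (rad/s): [1.89, 1.89, 2.57, 3.01, 3.01, 3.01].

## Interface

Orientations are given as a 3x3 rotation matrix whose columns are the frame's x, y, z axes.
In Python, from plant import manip, cams gives the robot as it stands. The module is installed in compiled form; this text tells all that it offers.
- The arm moves only by the tool send_rows, never from a script. Its argument "commands" is a list of rows, each a list of 7 numbers: the opening, from -1 (shut) to 1 (fully open), so that 0 is half open, then the shift along the tool's x, y, z in cm, then the turn, a rotation vector about the tool's x, y, z in degrees. A call has 1 to 12 rows; each row shifts and turns the commanded pose from where the row before left it, along the tool's axes as they then stand; what a row does not reach is not made up. A row lasts 1/12 s, in which the tool goes at most 41.7 mm and 7.16 degrees, less where a joint would pass 70% of its speed; a pose out of reach is approached as far as the arm can. A call is refused whole if a number of a shift passes 4.17 or a number of a turn 7.16, either way. A call with a gripper value outside its range is refused whole. The fingers move at their own pace and stop on an object; "force" is the grip in N (left out, the last holds). Time passes only in rows, so rows that do not move let the fingers close. It gives the time, the measured TCP pose, the force, the opening and the grip force at its end, in the units of the state.
- manip.observe(): the state, without advancing time (a new reading comes with each control period).
- cams.capture(name): name is "scene" or "top"; returns the picture (400x640x3 uint8, red, green, blue); there is no depth.
- cams.camera_params(name): a dict with "vfov" (degrees; the focal length in pixels is half the picture's height over the tangent of half this angle, whatever the lens; pixels are square), "cx", "cy" (the principal point, pixels), "k1" (the pictures are not rectified: a ray, as slopes to the right and down, at radius r is drawn at 1 + k1 r^2 times it, then the intrinsics apply), "position" and "attitude" of the camera in the world. Camera axes: x right, y down, z forward; pixel columns grow to the right and rows downward; lengths in m; the calibration is good to about 2 mm. A picture is of the moment at which its call begins. camera_params takes no time and is no camera call.
- manip.close_job(): hands the job in; it is judged then, once.
The state is a dict: "t": time; "joints": joint angles; "dq": joint speeds; "joint_torque": joint torques, N m; "ee_pos": TCP position; "eef_rot": TCP orientation; "wrist_force": force on the tool from outside, world axes, zero at the start; "ft_torque": the same for the moment, N m; "grip_width": finger opening in m; "gripper_force": force on a finger pad.
Only numpy, scipy, OpenCV 4.12 (cv2) and the standard library are available. Lean on these libraries where they do the work, as an engineer would, in place of code of your own. Each camera call takes 0.05 s, during which the arm holds its last target. There are 200 camera calls.

## Task

Lift the cordless work lamp off its charging dock by the carry handle and stand it upright on the free bench beside the dock without dropping it. Then pick up the white eight-sided pipe end cap that lies on its side, make out by touch or sight which end has the blind hole, turn the cap hole-up and hold it still and upright in the lamp's light, well clear of the bench, so that the thread can be inspected. Finish while still holding the cap there, and leave the other fittings and tools where they lie.

Things in the scene. Friction and masses are not known exactly. Their poses are not given: they have to be found in the camera images.
- lamp_handle (a point): Middle of the carry-handle bar of the work lamp: a level round bar along the lamp's y axis, 18 mm thick with an orange sleeve (21 mm) in its middle 70 mm, 110 mm clear between its uprights, 32 mm of free space under it. The point is 238 mm above the lamp's underside, above its middle; z is up.
- lamp_lens (a point): Middle of the lamp's bright lens, 150 mm above its underside, 26 mm ahead of its middle; same axes as the handle. A floodlight: it shines along -x, lighting what is held 8 to 42 cm in front of the lens (towards -x), up to 12 cm to either side (y), 8 to 26 cm above the bench.
- cap_mid (a point): Centre of the white end cap (pipe cap with an eight-sided wrench grip): 52 mm across flats, 56 mm over corners, 52 mm long, about 0.09 kg, lying on a flat, so 26 mm above the bench, at any yaw. Its x axis runs along the cap and points out of the hole; the other end is closed. From above both ends look alike. The blind threaded hole is 40 mm wide, 37 mm deep.
- dock: Black charging dock, fixed: 130 (x) x 150 (y) mm, deck 40 mm above the bench, with a rim 8 mm higher round the lamp's foot (8 mm of play). Origin at the centre of its underside, front towards -x; a short cable lies flat behind it (+x).
- lamp: The cordless work lamp, green, black and orange, loose, 0.5 to 0.9 kg: foot 96 (x) x 116 (y) mm, head 132 mm wide, 247 mm tall with its handle. It starts standing on the dock, facing as the dock does. Origin at the centre of its underside, z up, shining along -x.
- cap: The end cap again: origin on its lowest flat as it lies, 26 mm below its centre, same axes. Tall fixed equipment (vise, welding iron, drill, up to 240 mm) stands along the far edge of the bench, 0.73 m and more in front of the robot; a 210 mm drawer box stands at its left edge, a low stack of pipes at its right.
- elbow: White pipe elbow lying flat, 40 mm legs, 38 mm high; leave alone. Origin under its bend.
- tee: White pipe tee lying flat, 84 mm long, 38 mm high; leave alone. Origin under its middle.
- coupling: Grey pipe coupling standing on end, 39 mm wide, 36 mm high; leave alone. Origin under its middle.
- nipple: Brass hexagon nipple standing on end, 38 mm wide, 32 mm high; leave alone. Origin under its middle.
- clip: White pipe clip, 60 x 22 mm, 27 mm high; leave alone. Origin under its middle.
- reel: Blue and white reel of thread tape lying flat, 60 mm wide, 19 mm high; leave alone. Origin under its middle.
- cutter: Red and black pipe cutter lying flat, 220 mm long along its x axis, 22 to 25 mm high; leave alone. Origin under its middle.
Not all that is in view belongs to the job. What is shaped like the cap but green or pink is not meant.

How it is judged:
By the outcome, as a careful person would: the job done as asked, in the order asked, and still so for the second after the job is handed in, while the arm keeps its last pose, push and grip.
It also fails if it takes over 72 s, if anything falls off the work surface, if the arm or the gripper's body presses on something with over 40 N, if the wrist force passes 120 N, or if a joint passes its speed limit or range.

## Working session

There is one attempt and no reset: what is moved stays moved. The work goes in short steps, Python scripts to look and compute and a tool call to move; the robot and the scene stay as the last step left them, time stands still between calls to the robot, and variables do not carry over. Pictures are saved under pics/ and viewed, at most 10 in all, crops included, and the job is handed in when it is done.

Besides the shell and the picture viewer there is one more tool, called after "Request:" as name(argument=value, ...) on one line, values as JSON. send_rows: Moves the arm, as the interface text tells. Its arguments: {"type":"object","properties":{"commands":{"type":"array"},"force":{"type":"number"}},"required":["commands"]}

```bash
mkdir -p pics; cat > h.py <<'E'
import numpy as np, cv2
from plant import manip, cams
def cam(n):
    p=cams.camera_params(n); f=200/np.tan(np.radians(p['vfov'])/2)
    return p,f,np.array(p['position']),np.array(p['attitude'])
def ray(n,u,v):
    p,f,P,R=cam(n); d=np.array([(u-p['cx'])/f,(v-p['cy'])/f]); s=d.copy()
    for _ in range(30): s=d/(1+p['k1']*(s@s))
    return P,R@np.array([s[0],s[1],1])
def onz(n,u,v,z):
    P,d=ray(n,u,v); return P+d*(z-P[2])/d[2]
def proj(n,X):
    p,f,P,R=cam(n); c=R.T@(np.array(X)-P); s=c[:2]/c[2]; s=s*(1+p['k1']*(s@s)); return s*f+[p['cx'],p['cy']]
def snap(n,name):
    im=cams.capture(n); cv2.imwrite('pics/'+name,im[:,:,::-1]); return im
E
python3 - <<'E'
from h import *
for n in('scene','top'):
    snap(n,n+'0.png'); print(cams.camera_params(n))
s=manip.observe(); print(s['eef_rot'],s['t'])
E
```

```text
{'vfov': 45.662006083895434, 'cx': 321.8948134455157, 'cy': 197.9165513947393, 'k1': 0.029645045550138062, 'position': array([1.46807319, 0.15166573, 0.91285168]), 'attitude': array([[-0.27543164,  0.58936529, -0.75946426],
       [ 0.96118687,  0.18201767, -0.20733876],
       [ 0.01603764, -0.78709473, -0.61662361]])}
{'vfov': 43.06320548886313, 'cx': 320.2582918173595, 'cy': 196.72440954148283, 'k1': -0.1280708258857058, 'position': array([ 0.41862588, -0.07955715,  1.58606746]), 'attitude': array([[ 0.00160456, -0.99520558,  0.09779205],
       [-0.99999053, -0.00199247, -0.00386917],
       [ 0.00404547, -0.09778492, -0.99519935]])}
[[-9.29461437e-01  3.68918980e-01 -4.73814377e-04]
 [ 3.68919271e-01  9.29460979e-01 -9.27655098e-04]
 [ 9.81624021e-05 -1.03701889e-03 -9.99999457e-01]] 0.1
```

View pics/scene0.png

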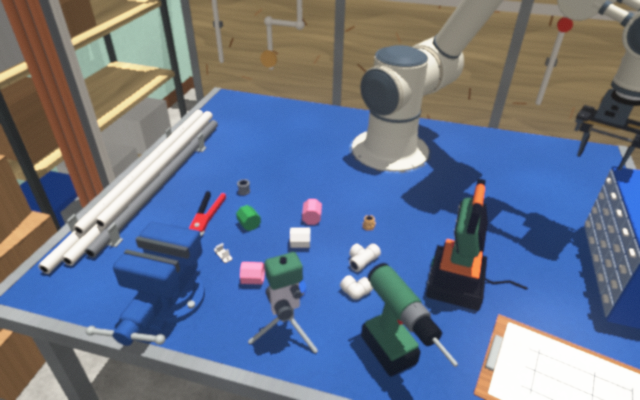

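View pics/top0.png

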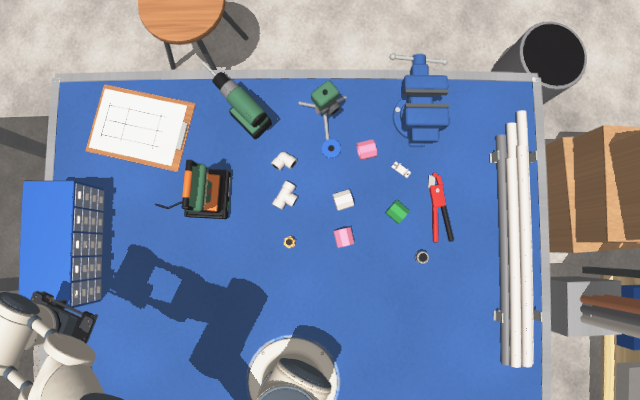

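The lamp on its dock is at top (207,190), its cable to the left, so it shines about -y. The white cap is at top (344,200) and scene (300,238). I'll enlarge both.

```bash
python3 - <<'E'
from h import *
t=cv2.imread('pics/top0.png'); s=cv2.imread('pics/scene0.png')
r=lambda im,x,y,w,h,k:cv2.resize(im[y:y+h,x:x+w],None,fx=k,fy=k,interpolation=cv2.INTER_CUBIC)
a=np.hstack([r(t,170,150,80,75,5),r(t,320,180,50,50,7.5)[:375]])
b=np.hstack([r(s,420,170,80,140,2.0),r(s,280,222,40,36,7.5)[:280]])
b=cv2.copyMakeBorder(b,0,max(0,0),0,0,cv2.BORDER_CONSTANT) if 0 else b
W=max(a.shape[1],b.shape[1]); p=lambda i:cv2.copyMakeBorder(i,0,0,0,W-i.shape[1],cv2.BORDER_CONSTANT)
E
python3 - <<'E'
import cv2,numpy as np
t=cv2.imread('pics/top0.png'); s=cv2.imread('pics/scene0.png')
r=lambda im,x,y,w,h,k:cv2.resize(im[y:y+h,x:x+w],(w*k,h*k),interpolation=cv2.INTER_CUBIC)
c=np.zeros((600,800,3),np.uint8)
def put(i,x,y): c[y:y+i.shape[0],x:x+i.shape[1]]=i[:600-y,:800-x]
put(r(t,170,150,80,75,4),0,0); put(r(t,324,180,40,40,7),330,0)
put(r(s,420,170,80,140,2),0,310); put(r(s,280,222,40,36,8),330,300)
cv2.imwrite('pics/crop0.png',c)
E
```

```text
Traceback (most recent call last):
ValueError: all the input array dimensions except for the concatenation axis must match exactly, but along dimension 0, the array at index 0 has size 280 and the array at index 1 has size 270
```

View pics/crop0.png

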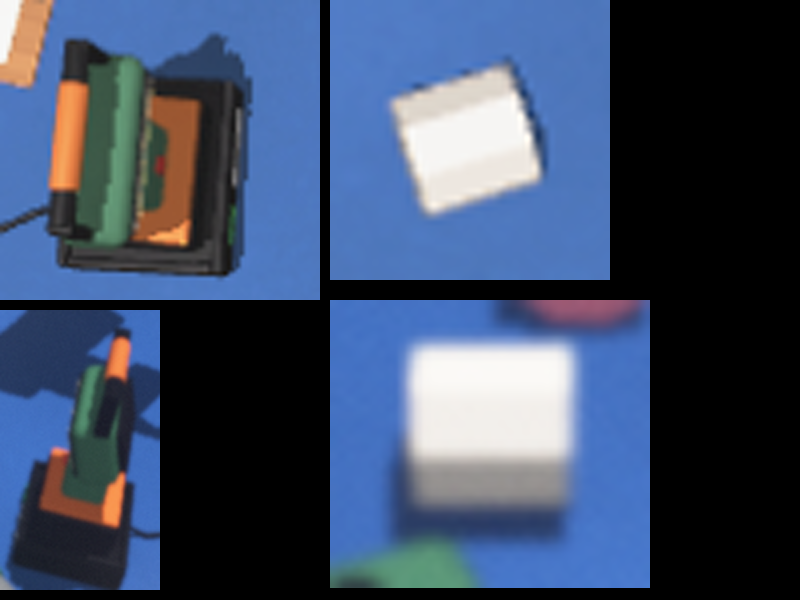

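Top: sleeve ends at (188.7,170.5) and (185.5,197.5). Cap centre is (343.7,199.9), with its axis along pixels (122,-38); neither end's hole is visible. The scene sleeve middle is about (479,193.5).

```bash
python3 - <<'E'
from h import *
np.set_printoptions(precision=4,suppress=True)
a=onz('top',188.7,170.5,.288);b=onz('top',185.5,197.5,.288)
# sleeve seen from above -> top surface ~.285
print(a,b,(a+b)/2,np.linalg.norm(a-b),np.degrees(np.arctan2(*(a-b)[1::-1])))
m=(a+b)/2; print(proj('scene',[m[0],m[1],.278]))
P,d=ray('scene',479,193.5); 
for z in(.26,.278,.29):print(onz('scene',479,193.5,z))
c=onz('top',343.7,199.9,.03); e=onz('top',343.7+12.2,199.9-3.8,.03)
print('cap',c,np.degrees(np.arctan2(*(e-c)[1::-1])),proj('scene',[c[0],c[1],.026]))
for q in [(170+75/4,150),(0,0)]:pass
# dock corners: rear-bottom(65,268) front-bottom(230,272) front-top(240,82)
for u,v in[(65,268),(230,272),(240,82)]:print('dock',onz('top',170+u/4,150+v/4,.045))
for n,u,v in[('elbow',285,160),('tee',286,195),('nip',289,242),('reel',331,148),('pinkR',344,237),('green',398,211),('drawerR',108,190),('drawerB',80,305),('clipbd',180,170),('drill',262,130)]:print(n,onz('top',u,v,.03))
E
```

```text
[0.6142 0.2585 0.288 ] [0.5435 0.2649 0.288 ] [0.5788 0.2617 0.288 ] 0.07103050652913122 -5.167650060262713
[477.3451 195.9232]
[0.5432 0.2682 0.26  ]
[0.5687 0.265  0.278 ]
[0.5857 0.2628 0.29  ]
cap [ 0.5618 -0.1579  0.03  ] -72.56206065947922 [299.152 237.262]
dock [0.5067 0.3255 0.045 ]
dock [0.5042 0.1976 0.045 ]
dock [0.6507 0.1928 0.045 ]
elbow [0.6861 0.0242 0.03  ]
tee [0.5767 0.0201 0.03  ]
nip [0.4321 0.0099 0.03  ]
reel [ 0.7243 -0.1189  0.03  ]
pinkR [ 0.4477 -0.1586  0.03  ]
green [ 0.5277 -0.3257  0.03  ]
drawerR [0.5915 0.5847 0.03  ]
drawerB [0.2295 0.6658 0.03  ]
clipbd [0.6547 0.3535 0.03  ]
drill [0.7814 0.0974 0.03  ]
```

Request:
send_rows(commands=[[1,0,0,-3.5,0,0,0],[1,0,0,-3.5,0,0,0],[1,0,0,-3.5,0,0,0],[1,0,0,-3.5,0,7,0],[1,0,0,0,0,0,0]])

```text
t: 0.52
ee_pos: [0.2324, 0.5825, 0.3607]
eef_rot: [[-0.922, 0.369, -0.115], [0.365, 0.929, 0.056], [0.128, 0.01, -0.992]]
wrist_force: [2.5, 0.1, 0.2]
grip_width: 0.0912
gripper_force: 0.0
```

```bash
python3 - <<'E'
from h import *
np.set_printoptions(precision=4,suppress=True)
s=manip.observe(); print(s['joints'],s['ee_pos'],s['eef_rot'],s['t'],s['wrist_force'])
E
```

```text
[ 1.0237  0.3996  1.1143  0.1281  1.6393 -0.1615] [0.2324 0.5825 0.3607] [[-0.9222  0.3692 -0.1151]
 [ 0.3651  0.9293  0.0559]
 [ 0.1276  0.0095 -0.9918]] 0.5167 [2.4662 0.1285 0.1761]
```

Request:
send_rows(commands=[[1,0,0,0,0,-7,0],[1,-3.4,-1.32,0,0,0,0],[1,-3.4,-1.32,0,0,0,0],[1,-3.4,-1.32,0,0,0,0],[1,-3.4,-1.32,0,0,0,0],[1,-3.4,-1.32,0,0,0,0],[1,-3.4,-1.32,0,0,0,0],[1,-3.4,-1.32,0,0,0,0],[1,-3.4,-1.32,0,0,0,0],[1,-3.4,-1.32,0,0,0,0],[1,-3.4,-1.32,0,0,0,0],[1,-3.4,-1.32,0,0,0,0]])

```text
t: 1.52
ee_pos: [0.5256, 0.3064, 0.3536]
eef_rot: [[-0.929, 0.369, -0.001], [0.369, 0.929, -0.0], [0.0, -0.0, -1.0]]
wrist_force: [0.5, 0.1, -0.7]
grip_width: 0.0908
gripper_force: 0.0
```

Request:
send_rows(commands=[[1,0,0,0,0,0,-5.5],[1,0,0,0,0,0,-5.5],[1,0,0,0,0,0,-5.6],[1,0,0,0,0,0,0],[1,0,0,0,0,0,0]])

```text
t: 1.93
ee_pos: [0.5245, 0.3079, 0.3536]
eef_rot: [[-0.996, 0.091, -0.001], [0.091, 0.996, -0.0], [0.001, -0.0, -1.0]]
wrist_force: [-0.5, -0.1, 0.4]
grip_width: 0.091
gripper_force: 0.0
```

```bash
python3 - <<'E'
from h import *
np.set_printoptions(precision=4,suppress=True)
s=manip.observe(); print(s['joints'],s['ee_pos'],s['eef_rot'],s['t'])
d=np.array([.577,.263,.259])-s['ee_pos']; print(s['eef_rot'].T@d*100)
E
```

```text
[ 0.4326  0.3733  1.1667  0.      1.6021 -1.0469] [0.5245 0.3079 0.3536] [[-0.9958  0.0911 -0.0005]
 [ 0.0911  0.9958 -0.0002]
 [ 0.0005 -0.0003 -1.    ]] 1.9333
[-5.6395 -3.9913  9.4579]
```

Request:
send_rows(commands=[[1,-2.82,-2.0,0,0,0,0],[1,-2.82,-1.99,0,0,0,0],[1,0,0,0,0,0,0],[1,0,0,0,0,0,0],[1,0,0,2.0,0,0,0],[1,0,0,0,0,0,0]])

```text
t: 2.43
ee_pos: [0.5757, 0.2635, 0.3312]
eef_rot: [[-0.996, 0.09, -0.004], [0.09, 0.996, -0.001], [0.004, -0.001, -1.0]]
wrist_force: [-1.3, 0.3, -1.2]
grip_width: 0.0909
gripper_force: 0.0
```

```bash
python3 - <<'E'
from h import *
a=snap('top','t1.png');b=snap('scene','s1.png')
print(manip.observe()['ee_pos'])
c=np.hstack([cv2.resize(a[130:250,140:260],(400,400)),cv2.resize(b[130:310,400:530],(400,554))[:400]])
cv2.imwrite('pics/c1.png',c[:,:,::-1])
E
```

```text
[0.57636943 0.26377146 0.33373932]
```

View pics/c1.png

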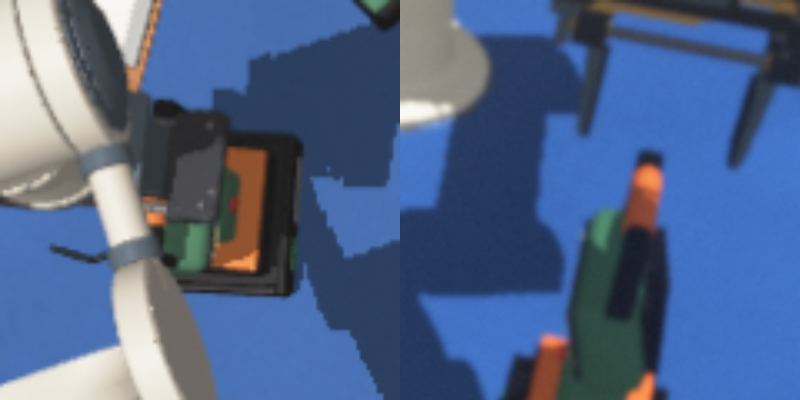

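The fingers straddle the bar: tips at crop (585,130) and (735,165), bar end at (648,165). Descending to grip.

Request:
send_rows(commands=[[1,-0.1,0,2.0,0,0,0],[1,0,0,2.0,0,0,0],[1,0,0,2.0,0,0,0],[1,0,0,1.4,0,0,0],[1,0,0,0,0,0,0],[1,0,0,0,0,0,0]])

```text
t: 3.03
ee_pos: [0.5781, 0.2636, 0.2606]
eef_rot: [[-0.996, 0.088, -0.0], [0.088, 0.996, 0.0], [0.0, -0.0, -1.0]]
wrist_force: [-0.4, -0.0, -0.6]
grip_width: 0.0916
gripper_force: 0.0
```

Request:
send_rows(commands=[[-0.2,0,0,0,0,0,0],[-0.4,0,0,0,0,0,0],[-1,0,0,0,0,0,0],[-1,0,0,0,0,0,0],[-1,0,0,0,0,0,0],[-1,0,0,0,0,0,0],[-1,0,0,0,0,0,0],[-1,0,0,0,0,0,0]], force=45)

```text
t: 3.7
ee_pos: [0.5783, 0.2632, 0.2599]
eef_rot: [[-0.996, 0.088, -0.0], [0.088, 0.996, -0.0], [0.0, -0.0, -1.0]]
wrist_force: [0.1, 0.7, -0.8]
grip_width: 0.0409
gripper_force: 0.0
```

Request:
send_rows(commands=[[-1,0,0,0,0,0,0],[-1,0,0,0,0,0,0],[-1,0,0,0,0,0,0],[-1,0,0,0,0,0,0],[-1,0,0,0,0,0,0],[-1,0,0,0,0,0,0],[-1,0,0,0,0,0,0]])

```text
t: 4.28
ee_pos: [0.5783, 0.2632, 0.2599]
eef_rot: [[-0.996, 0.088, 0.0], [0.088, 0.996, 0.0], [-0.0, 0.0, -1.0]]
wrist_force: [1.4, 0.7, -1.6]
grip_width: 0.0172
gripper_force: 44.9
```

Request:
send_rows(commands=[[-1,0,0,-0.5,0,0,0],[-1,0,0,-1.0,0,0,0],[-1,0,0,-1.0,0,0,0],[-1,0,0,-1.0,0,0,0],[-1,0,0,-1.0,0,0,0],[-1,0,0,-1.0,0,0,0],[-1,0,0,-1.0,0,0,0],[-1,0,0,-1.0,0,0,0],[-1,0,0,-0.5,0,0,0],[-1,0,0,0,0,0,0]])

```text
t: 5.12
ee_pos: [0.5788, 0.2634, 0.3414]
eef_rot: [[-0.996, 0.088, 0.002], [0.088, 0.996, 0.001], [-0.002, 0.001, -1.0]]
wrist_force: [0.7, -0.3, -5.7]
grip_width: 0.017
gripper_force: 44.9
```

```bash
python3 - <<'E'
from h import *
b=snap('scene','s2.png')
cv2.imwrite('pics/c2.png',cv2.resize(b[80:330,370:570],(480,600))[:,:,::-1])
E
```

```text
(no output)
```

View pics/c2.png

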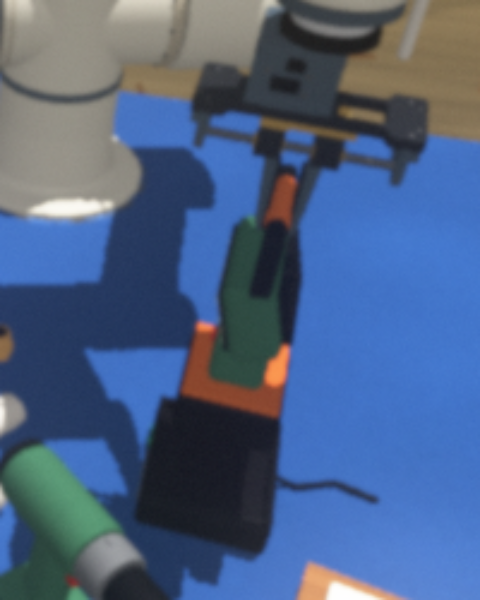

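The lamp hangs upright from the gripper, clear of the dock rim. Carrying it toward the robot, to x≈0.41.

Request:
send_rows(commands=[[-1,0.8,-0.1,0,0,0,0],[-1,1.6,-0.15,0,0,0,0],[-1,2.0,-0.15,0,0,0,0],[-1,2.0,-0.15,0,0,0,0],[-1,2.0,-0.15,0,0,0,0],[-1,2.0,-0.15,0,0,0,0],[-1,2.0,-0.15,0,0,0,0],[-1,2.0,-0.15,0,0,0,0],[-1,1.4,-0.1,0,0,0,0],[-1,0.8,0,0,0,0,0],[-1,0,0,0,0,0,0],[-1,0,0,0,0,0,0]])

```text
t: 6.17
ee_pos: [0.4119, 0.2654, 0.3399]
eef_rot: [[-0.996, 0.088, 0.0], [0.088, 0.996, -0.0], [-0.0, 0.0, -1.0]]
wrist_force: [0.6, 0.4, -5.5]
grip_width: 0.0173
gripper_force: 44.9
```

Request:
send_rows(commands=[[-1,0,0,0.6,0,0,0],[-1,0,0,1.2,0,0,0],[-1,0,0,1.5,0,0,0],[-1,0,0,1.5,0,0,0],[-1,0,0,1.5,0,0,0],[-1,0,0,1.5,0,0,0],[-1,0,0,1.2,0,0,0],[-1,0,0,1.0,0,0,0],[-1,0,0,0.7,0,0,0],[-1,0,0,0.5,0,0,0],[-1,0,0,0,0,0,0],[-1,0,0,0,0,0,0]])

```text
t: 7.17
ee_pos: [0.4121, 0.2654, 0.2279]
eef_rot: [[-0.996, 0.088, -0.0], [0.088, 0.996, -0.0], [0.0, -0.0, -1.0]]
wrist_force: [-0.1, 0.4, -5.6]
grip_width: 0.0172
gripper_force: 44.9
```

Now creep the last 8 mm.

Request:
send_rows(commands=[[-1,0,0,0.3,0,0,0],[-1,0,0,0.2,0,0,0],[-1,0,0,0.15,0,0,0],[-1,0,0,0.1,0,0,0],[-1,0,0,0,0,0,0],[-1,0,0,0,0,0,0]])

```text
t: 7.67
ee_pos: [0.4118, 0.2654, 0.2205]
eef_rot: [[-0.996, 0.088, 0.0], [0.088, 0.996, 0.0], [-0.0, 0.0, -1.0]]
wrist_force: [-0.1, 0.7, -5.5]
grip_width: 0.017
gripper_force: 44.9
```

Request:
send_rows(commands=[[-1,0,0,0.1,0,0,0],[-1,0,0,0.1,0,0,0],[-1,0,0,0,0,0,0],[-1,0,0,0,0,0,0]])

```text
t: 8.0
ee_pos: [0.4124, 0.2662, 0.2197]
eef_rot: [[-0.996, 0.088, 0.002], [0.088, 0.996, 0.002], [-0.002, 0.002, -1.0]]
wrist_force: [-5.2, 3.1, 14.1]
grip_width: 0.017
gripper_force: 44.9
```

Request:
send_rows(commands=[[-1,0,0,-0.1,0,0,0],[-1,0,0,0,0,0,0],[-0.4,0,0,0,0,0,0],[-0.2,0,0,0,0,0,0],[0.2,0,0,0,0,0,0],[0.6,0,0,0,0,0,0],[1,0,0,0,0,0,0],[1,0,0,0,0,0,0],[1,0,0,0,0,0,0],[1,0,0,0,0,0,0]])

```text
t: 8.83
ee_pos: [0.4118, 0.2654, 0.2194]
eef_rot: [[-0.996, 0.088, -0.0], [0.088, 0.996, -0.0], [0.0, -0.0, -1.0]]
wrist_force: [1.0, -0.2, 1.0]
grip_width: 0.0676
gripper_force: 0.0
```

Request:
send_rows(commands=[[1,0,0,-1.0,0,0,0],[1,0,0,-1.5,0,0,0],[1,0,0,-2.0,0,0,0],[1,0,0,-3.0,0,0,0],[1,0,0,-3.0,0,0,0],[1,0,0,-2.5,0,0,0],[1,0,0,0,0,0,0]])

```text
t: 9.42
ee_pos: [0.4134, 0.2662, 0.3542]
eef_rot: [[-0.996, 0.088, 0.007], [0.088, 0.996, 0.003], [-0.006, 0.004, -1.0]]
wrist_force: [0.2, 1.2, 0.9]
grip_width: 0.0912
gripper_force: 0.0
```

Request:
send_rows(commands=[[1,-0.8,-1.6,0,0,0,0],[1,-1.55,-3.4,0,0,0,0],[1,-1.55,-3.4,0,0,0,0],[1,-1.55,-3.4,0,0,0,0],[1,-1.55,-3.4,0,0,0,0],[1,-1.55,-3.4,0,0,0,0],[1,-1.55,-3.4,0,0,0,0],[1,-1.55,-3.4,0,0,0,0],[1,-1.55,-3.4,0,0,0,0],[1,-1.55,-3.4,0,0,0,0],[1,-1.55,-3.4,0,0,0,0],[1,-1.55,-3.4,0,0,0,0]])

```text
t: 10.42
ee_pos: [0.5555, -0.1408, 0.349]
eef_rot: [[-0.996, 0.088, -0.0], [0.088, 0.996, 0.0], [0.0, 0.0, -1.0]]
wrist_force: [0.7, 0.6, 0.9]
grip_width: 0.0916
gripper_force: 0.0
```

Request:
send_rows(commands=[[1,0,0,1.0,0,0,6.8],[1,0,0,2.0,0,0,6.8],[1,0,0,2.4,0,0,6.8],[1,0,0,2.4,0,0,6.8],[1,0,0,2.4,0,0,6.8],[1,0,0,2.4,0,0,6.8],[1,0,0,2.4,0,0,6.8],[1,0,0,2.4,0,0,6.8],[1,0,0,2.4,0,0,6.8],[1,0,0,1.6,0,0,6.8],[1,0,0,0,0,0,0],[1,0,0,0,0,0,0]])

```text
t: 11.42
ee_pos: [0.5549, -0.1387, 0.1349]
eef_rot: [[-0.295, 0.955, -0.002], [0.955, 0.295, 0.001], [0.001, -0.001, -1.0]]
wrist_force: [-0.3, -0.2, 0.4]
grip_width: 0.0908
gripper_force: 0.0
```

```bash
python3 - <<'E'
from h import *
np.set_printoptions(precision=4,suppress=True)
s=manip.observe(); print(s['joints'],s['ee_pos'],s['eef_rot'],s['t'])
d=np.array([.562,-.158,.007])-s['ee_pos']; print(s['eef_rot'].T@d*100)
a=snap('top','t3.png');b=snap('scene','s3.png')
cv2.imwrite('pics/c3.png',np.hstack([a[100:400,150:400],b[80:380,220:520]])[:,:,::-1])
E
```

```text
[-0.3493  0.5093  1.5696 -0.0001  1.0644 -0.649 ] [ 0.5549 -0.1387  0.1349] [[-0.2953  0.9554 -0.0017]
 [ 0.9554  0.2953  0.0005]
 [ 0.001  -0.0015 -1.    ]] 11.4167
[-2.0671  0.1319 12.7918]
```

View pics/c3.png

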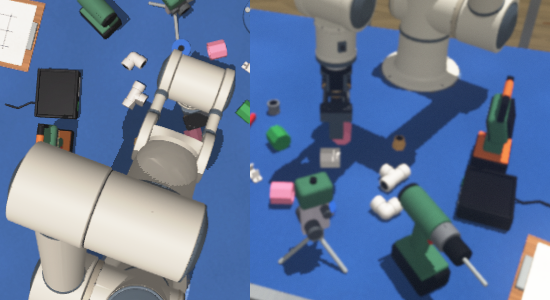

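The lamp stands upright beside the dock, in the scene at about (480,125). Going down onto the cap.

Request:
send_rows(commands=[[1,-1.07,0.13,0,0,0,0],[1,-1.0,0,0,0,0,0],[1,0,0,2.0,0,0,0],[1,0,0,2.5,0,0,0],[1,0,0,2.5,0,0,0],[1,0,0,2.0,0,0,0],[1,0,0,1.5,0,0,0],[1,0,0,1.2,0,0,0],[1,0,0,0.8,0,0,0],[1,0,0,0,0,0,0],[1,0,0,0,0,0,0]])

```text
t: 12.43
ee_pos: [0.5629, -0.1587, 0.0108]
eef_rot: [[-0.292, 0.957, 0.0], [0.957, 0.292, -0.0], [-0.0, 0.0, -1.0]]
wrist_force: [-0.7, -0.2, -0.0]
grip_width: 0.0912
gripper_force: 0.0
```

Request:
send_rows(commands=[[0.4,0,0,0,0,0,0],[0.2,0,0,0,0,0,0],[0,0,0,0,0,0,0],[-0.3,0,0,0,0,0,0],[-0.3,0,0,0,0,0,0],[-0.3,0,0,0,0,0,0],[-0.3,0,0,0,0,0,0],[-0.3,0,0,0,0,0,0]], force=20)

```text
t: 13.1
ee_pos: [0.5627, -0.1582, 0.0106]
eef_rot: [[-0.292, 0.957, 0.0], [0.957, 0.292, -0.0], [-0.0, 0.0, -1.0]]
wrist_force: [0.3, 0.1, 3.2]
grip_width: 0.0522
gripper_force: 20.0
```

Request:
send_rows(commands=[[-0.3,0,0,-1.0,0,0,0],[-0.3,0,0,-2.0,0,0,0],[-0.3,0,0,-2.5,0,0,0],[-0.3,0,0,-2.5,0,0,7],[-0.3,0,0,-2.5,0,0,7],[-0.3,0,0,-2.5,0,0,7],[-0.3,0,0,-2.5,0,0,7],[-0.3,0,0,-1.5,0,0,7],[-0.3,0,0,0,0,0,7],[-0.3,0,0,0,0,0,7],[-0.3,0,0,0,0,0,7],[-0.3,0,0,0,0,0,7]])

```text
t: 14.1
ee_pos: [0.5624, -0.1582, 0.1812]
eef_rot: [[0.724, 0.69, 0.0], [0.69, -0.724, -0.0], [0.0, 0.0, -1.0]]
wrist_force: [0.2, 0.2, -0.1]
grip_width: 0.0519
gripper_force: 20.0
```

```bash
python3 - <<'E'
from h import *
np.set_printoptions(precision=4,suppress=True)
s=manip.observe(); print(s['joints'],s['ee_pos'],s['eef_rot'],s['t'])
b=snap('scene','s4.png'); u,v=proj('scene',s['ee_pos']).astype(int); print(u,v)
cv2.imwrite('pics/c4.png',cv2.resize(b[v-50:v+30,u-40:u+40],(560,560),interpolation=cv2.INTER_CUBIC)[:,:,::-1])
E
```

```text
[-0.3764  0.4698  1.4902 -0.      1.1814  0.4333] [ 0.5624 -0.1582  0.1812] [[ 0.7241  0.6897  0.0002]
 [ 0.6897 -0.7241 -0.0001]
 [ 0.0001  0.0002 -1.    ]] 14.1
298 192
```

View pics/c4.png

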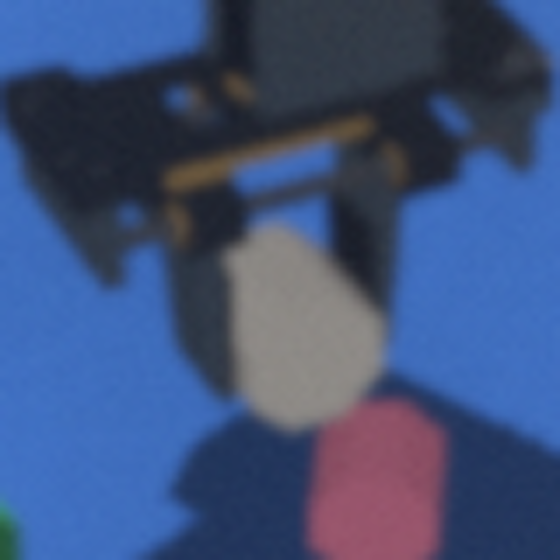

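The face toward the camera is a plain closed octagon, crop (230-385, 220-430), so the hole is at the tool's -x end. I'll fit the kinematics to check the joint ranges for the final pose.

```bash
cat > k.py <<'E'
import numpy as np
from scipy.optimize import least_squares
from scipy.spatial.transform import Rotation as Ro
D=[([1.097,.494,1.345,0,1.302,-.096],[.231,.581,.214]),([1.0237,.3996,1.1143,.1281,1.6393,-.1615],[.2324,.5825,.3607]),
([.4326,.3733,1.1667,0,1.6021,-1.0469],[.5245,.3079,.3536]),([-.3493,.5093,1.5696,0,1.0644,-.649],[.5549,-.1387,.1349]),
([-.3764,.4698,1.4902,0,1.1814,.4333],[.5624,-.1582,.1812])]
def fk(q,k,s4=1):
    h,L1,L2,a,e,Lt=k
    B=Ro.from_euler('Z',q[0]); A=B*Ro.from_euler('Y',q[1]); F=A*Ro.from_euler('Y',q[2])
    W=F*Ro.from_euler('ZYZ',[s4*q[3],q[4],q[5]-0*np.pi])
    p=np.array([0,0,h])+B.apply([a,0,0])+A.apply([0,0,L1])+F.apply([e,0,L2])+W.apply([0,0,Lt])
    return p,(W*Ro.from_euler('Z',-np.pi/2)).as_matrix()
p0=np.array([.25,.45,.45,0,0,.3])
def fit(s4):
    return least_squares(lambda k:np.r_[np.concatenate([fk(q,k,s4)[0]-p for q,p in D])*1e3,(k-p0)*2],p0)
E
python3 - <<'E'
from k import *
np.set_printoptions(precision=3,suppress=True)
for s in(1,-1):
    r=fit(s); print(s,r.x,[np.abs((fk(q,r.x,s)[0]-np.array(p))).max() for q,p in D]); print(fk(D[1][0],r.x,s)[1],'\n',fk(D[3][0],r.x,s)[1])
k=fit(1).x
lo=np.array([-2.91,-.82,.22,-1.22,.12,-3.08])+.05;hi=np.array([2.91,2.16,2.67,4.37,2.79,3.08])-.05
for s4 in(1,-1):
  k=fit(s4).x
  for cx,cy in[(.40,-.03),(.46,-.03)]:
   for phi in(60,75,90,105):
    z=np.array([np.cos(np.radians(phi)),np.sin(np.radians(phi)),0]);x=np.array([0,0,-1.]);R=np.c_[x,np.cross(z,x),z]
    t=np.array([cx,cy,.18])+.019*z
    best=None
    for j6 in(-2.5,2.5):
      for j4 in (1.57,2.5):
       def f(q):
        p,M=fk(q,k,s4); return np.r_[(p-t)*5,(M-R).ravel()]
       r=least_squares(f,[-.5,.5,1.6,j4,1.5,j6],bounds=(lo,hi))
       if best is None or r.cost<best.cost: best=r
    print(s4,cx,phi,best.cost,best.x)
E
```

```text
1 [ 0.709  0.619  0.38  -0.002  0.129  0.817] [np.float64(0.053853638639048046), np.float64(0.002515022110737175), np.float64(0.05337260949699579), np.float64(0.05562633526770494), np.float64(0.055412425460848236)]
[[ 0.922 -0.369 -0.115]
 [-0.365 -0.929  0.056]
 [-0.128 -0.01  -0.992]] 
 [[ 0.295 -0.955 -0.002]
 [-0.955 -0.295  0.001]
 [-0.001  0.001 -1.   ]]
-1 [-0.869  0.525  0.396  0.01   0.087 -0.812] [np.float64(0.05083180742552543), np.float64(0.00497773049346939), np.float64(0.056018508928350697), np.float64(0.05686552080479887), np.float64(0.05547897024797621)]
[[ 0.917 -0.385  0.103]
 [-0.379 -0.922 -0.077]
 [ 0.124  0.031 -0.992]] 
 [[ 0.295 -0.955 -0.002]
 [-0.955 -0.295  0.001]
 [-0.001  0.001 -1.   ]]
1 0.4 60 4.422305273918687e-27 [-1.569  1.811  0.696  0.624  2.109 -1.217]
1 0.4 75 3.229620367854139e-05 [-1.336  1.906  0.27   0.761  2.374 -0.968]
1 0.4 90 0.020391063369328926 [-1.181  1.804  0.27   0.714  2.389 -0.96 ]
1 0.4 105 0.07711675667808948 [-1.027  1.709  0.27   0.649  2.404 -0.984]
1 0.46 60 9.935263869462555e-26 [-1.486  1.812  0.688  0.715  2.084 -1.167]
1 0.46 75 0.0007136110158590707 [-1.277  1.89   0.27   0.842  2.331 -0.902]
1 0.46 90 0.03141295902126725 [-1.141  1.785  0.27   0.788  2.347 -0.893]
1 0.46 105 0.1060413793486033 [-1.004  1.687  0.27   0.718  2.363 -0.916]
-1 0.4 60 0.5660920002729702 [ 0.818  0.774  0.27  -0.405  1.299  1.217]
-1 0.4 75 0.4517880558513736 [ 1.017  0.702  0.27  -0.464  1.306  1.187]
-1 0.4 90 1.886019587119041 [-2.86  -0.77   2.121  0.284  1.26   2.883]
-1 0.4 105 1.601736477112514 [-2.86  -0.77   2.088  0.287  1.263  2.67 ]
-1 0.46 60 0.6257550494707185 [ 0.796  0.794  0.27  -0.452  1.331  1.171]
-1 0.46 75 0.49169155103830253 [ 0.982  0.715  0.27  -0.52   1.339  1.137]
-1 0.46 90 1.8842306954887829 [-2.86  -0.77   2.005  0.305  1.285  2.776]
-1 0.46 105 1.5633048126577547 [-2.86  -0.77   1.978  0.308  1.285  2.58 ]
```

```bash
cat > k2.py <<'E'
import numpy as np
from scipy.optimize import least_squares
from scipy.spatial.transform import Rotation as Ro
from k import D
def fk(q,k):
    h,L1,L2,a,e,Lt,d=k
    B=Ro.from_euler('Z',q[0]); A=B*Ro.from_euler('Y',q[1]); F=A*Ro.from_euler('Y',q[2])
    W=F*Ro.from_euler('ZYZ',[q[3],q[4],q[5]])
    p=np.array([0,0,h])+B.apply([a,d,0])+A.apply([0,0,L1])+F.apply([e,0,L2])+W.apply([0,0,Lt])
    return p,(W*Ro.from_euler('Z',np.pi/2)).as_matrix()
p0=np.array([.25,.45,.45,0,0,.3,.055])
fit=lambda:least_squares(lambda k:np.r_[np.concatenate([fk(q,k)[0]-p for q,p in D])*1e3,(k-p0)*2],p0)
E
python3 - <<'E'
from k2 import *
np.set_printoptions(precision=3,suppress=True)
r=fit();k=r.x; print(k,[np.abs((fk(q,k)[0]-np.array(p))).max() for q,p in D]); print(fk(D[1][0],k)[1])
lo=np.array([-2.91,-.82,.22,-1.22,.12,-3.08])+.05;hi=np.array([2.91,2.16,2.67,4.37,2.79,3.08])-.05
for cx,cy in[(.40,-.03),(.46,-.03)]:
   for phi in(30,60,75,90,105,120):
    z=np.array([np.cos(np.radians(phi)),np.sin(np.radians(phi)),0]);x=np.array([0,0,-1.]);R=np.c_[x,np.cross(z,x),z]
    t=np.array([cx,cy,.18])+.019*z
    for j6 in(-2.5,2.5):
       def f(q):
        p,M=fk(q,k); return np.r_[(p-t)*5,(M-R).ravel()]
       b=min((least_squares(f,[-.5,.5,1.6,j4,1.5,j6],bounds=(lo,hi)) for j4 in(1.2,2,2.8)),key=lambda r:r.cost)
       print(cx,phi,b.cost.round(4),b.x)
E
```

```text
[0.259 0.592 0.385 0.002 0.117 0.353 0.06 ] [np.float64(6.335837217072426e-05), np.float64(7.899470253902585e-05), np.float64(7.972058009386718e-05), np.float64(9.036504585915872e-05), np.float64(6.310882263158013e-05)]
[[-0.922  0.369 -0.115]
 [ 0.365  0.929  0.056]
 [ 0.128  0.01  -0.992]]
0.4 30 0.8292 [-0.476 -0.139  2.317  1.083  0.558 -3.03 ]
0.4 30 0.0 [-1.324  1.445  2.58   1.393  1.358  0.707]
0.4 60 1.0946 [-0.667  0.237  1.926  0.827  1.271 -3.03 ]
0.4 60 0.0 [-1.091  1.031  2.116  1.004  1.567  1.565]
0.4 75 1.1844 [-0.674  0.478  1.695  0.791  1.61  -3.03 ]
0.4 75 0.0 [-0.97   0.998  1.927  0.874  1.711  1.736]
0.4 90 1.2351 [-0.644  0.741  1.439  0.824  1.958 -3.03 ]
0.4 90 0.0 [-0.848  0.999  1.754  0.761  1.859  1.835]
0.4 105 1.1391 [-0.485  1.398  0.552  1.503  2.74  -3.03 ]
0.4 105 0.0 [-0.726  1.017  1.598  0.651  2.004  1.88 ]
0.4 120 0.9909 [-0.432  1.391  0.556  1.474  2.74  -3.03 ]
0.4 120 0.0 [-0.604  1.041  1.463  0.533  2.138  1.878]
0.46 30 0.8033 [-0.477  0.043  2.167  1.081  0.627 -3.03 ]
0.46 30 0.0 [-1.086  1.28   2.468  1.539  1.549  0.965]
0.46 60 1.0044 [-0.643  0.386  1.779  0.881  1.345 -3.03 ]
0.46 60 0.0 [-0.965  1.009  2.022  1.131  1.618  1.671]
0.46 75 1.0595 [-0.648  0.637  1.515  0.877  1.722 -3.03 ]
0.46 75 0.0 [-0.872  0.996  1.823  0.985  1.754  1.839]
0.46 90 1.0396 [-0.542  1.302  0.666  1.367  2.537 -3.03 ]
0.46 90 0.0 [-0.771  1.011  1.636  0.864  1.908  1.94 ]
0.46 105 0.8326 [-0.46   1.436  0.431  1.559  2.716 -3.03 ]
0.46 105 0.0 [-0.664  1.041  1.464  0.752  2.066  1.989]
0.46 120 0.6741 [-0.408  1.442  0.409  1.561  2.74  -3.03 ]
0.46 120 0.0 [-0.555  1.077  1.312  0.633  2.218  1.987]
```

Request:
send_rows(commands=[[-0.3,0,0,-1.0,0,0,6.8],[-0.3,0,0,-1.5,0,0,6.8],[-0.3,0,0,-1.5,0,0,6.8],[-0.3,0,0,-1.0,0,0,6.8],[-0.3,0,0,0,0,0,6.8],[-0.3,0,0,0,0,0,6.8],[-0.3,0,0,0,0,0,6.8],[-0.3,0,0,0,0,0,6.8],[-0.3,0,0,0,0,0,6.8],[-0.3,0,0,0,0,0,6.8],[-0.3,0,0,0,0,0,6.8],[-0.3,0,0,0,0,0,6.8]])

```text
t: 15.15
ee_pos: [0.5623, -0.1581, 0.2309]
eef_rot: [[0.79, -0.613, -0.0], [-0.613, -0.79, 0.0], [-0.0, 0.0, -1.0]]
wrist_force: [-0.2, 0.4, -2.2]
grip_width: 0.0518
gripper_force: 20.0
```

Request:
send_rows(commands=[[-0.3,0,0,0,0,0,6.8],[-0.3,0,0,0,0,0,6.8],[-0.3,0,0,0,0,0,6.8],[-0.3,0,0,0,0,0,6.8],[-0.3,0,0,0,0,0,6.8],[-0.3,0,0,0,0,0,6.8],[-0.3,0,0,0,0,0,6.8],[-0.3,0,0,0,0,0,4.0],[-0.3,-2.0,2.0,0,0,0,0],[-0.3,-2.8,2.7,0,0,0,0],[-0.3,-2.8,2.7,0,0,0,0],[-0.3,-2.8,2.7,0,0,0,0]])

```text
t: 16.15
ee_pos: [0.4586, -0.0546, 0.2306]
eef_rot: [[0.016, -1.0, -0.0], [-1.0, -0.016, 0.0], [-0.0, 0.0, -1.0]]
wrist_force: [0.3, 0.2, -1.2]
grip_width: 0.0518
gripper_force: 20.0
```

Request:
send_rows(commands=[[-0.3,-2.4,2.3,0,0,0,0],[-0.3,-1.9,1.8,0,0,0,0],[-0.3,0,0,0,0,-5,0],[-0.3,0,0,0,0,-5,0],[-0.3,0,0,0,0,-5,0],[-0.3,0,0,0,0,-5,0],[-0.3,0,0,0,0,-5,0],[-0.3,0,0,0,0,-5,0]])

```text
t: 16.82
ee_pos: [0.419, -0.0134, 0.2315]
eef_rot: [[0.016, -1.0, -0.004], [-0.864, -0.016, 0.503], [-0.503, -0.004, -0.864]]
wrist_force: [-0.5, 0.2, -1.8]
grip_width: 0.0517
gripper_force: 20.0
```

```bash
python3 - <<'E'
from h import *
np.set_printoptions(precision=3,suppress=True)
s=manip.observe(); print(s['joints'],s['ee_pos'],s['eef_rot'],s['t'],s['wrist_force'])
E
```

```text
[-0.555  0.305  1.773  0.447  1.385  2.413] [ 0.419 -0.013  0.231] [[ 0.016 -1.    -0.004]
 [-0.864 -0.016  0.503]
 [-0.503 -0.004 -0.864]] 16.8167 [-0.485  0.202 -1.826]
```

Request:
send_rows(commands=[[-0.3,0,0,0,0,-5,0],[-0.3,0,0,0,0,-5,0],[-0.3,0,0,0,0,-5,0],[-0.3,0,0,0,0,-5,0],[-0.3,0,0,0,0,-5,0],[-0.3,0,0,0,0,-5,0],[-0.3,0,0,0,0,-5,0],[-0.3,0,0,0,0,-5,0],[-0.3,0,0,0,0,-5,0],[-0.3,0,0,0,0,-5,0],[-0.3,0,0,0,0,-5,0],[-0.3,0,0,0,0,-5,0]])

```text
t: 17.82
ee_pos: [0.419, -0.0139, 0.2306]
eef_rot: [[0.005, -1.0, -0.012], [0.003, -0.012, 1.0], [-1.0, -0.005, 0.003]]
wrist_force: [-0.4, -0.2, -1.1]
grip_width: 0.0519
gripper_force: 20.0
```

Request:
send_rows(commands=[[-0.3,1.0,0,0,0,0,0],[-0.3,1.0,0,0,0,0,0],[-0.3,0.5,0,0,0,0,0],[-0.3,0,0,0,0,0,0],[-0.3,0,0,0,0,0,0],[-0.3,0,0,0,0,0,0]])

```text
t: 18.32
ee_pos: [0.4187, -0.0131, 0.206]
eef_rot: [[0.001, -1.0, -0.013], [-0.002, -0.013, 1.0], [-1.0, -0.001, -0.002]]
wrist_force: [-1.0, 1.0, -1.2]
grip_width: 0.0518
gripper_force: 20.0
```

```bash
python3 - <<'E'
from h import *
np.set_printoptions(precision=3,suppress=True)
s=manip.observe(); print(s['joints'],s['ee_pos'],s['eef_rot'],s['t'],s['wrist_force'])
a=snap('top','t5.png');b=snap('scene','s5.png')
u,v=proj('top',s['ee_pos']-.015*s['eef_rot'][:,2]+[0,0,.026]).astype(int); print(u,v)
c=np.hstack([cv2.resize(a[v-35:v+35,u-35:u+35],(400,400),interpolation=cv2.INTER_CUBIC),cv2.resize(b[50:350,220:520],(400,400))])
cv2.imwrite('pics/c5.png',c[:,:,::-1])
E
```

```text
[-0.819  0.952  1.716  0.796  1.913  1.901] [ 0.419 -0.013  0.206] [[ 0.001 -1.    -0.013]
 [-0.002 -0.013  1.   ]
 [-1.    -0.001 -0.002]] 18.3167 [-1.024  1.034 -1.245]
298 246
```

View pics/c5.png

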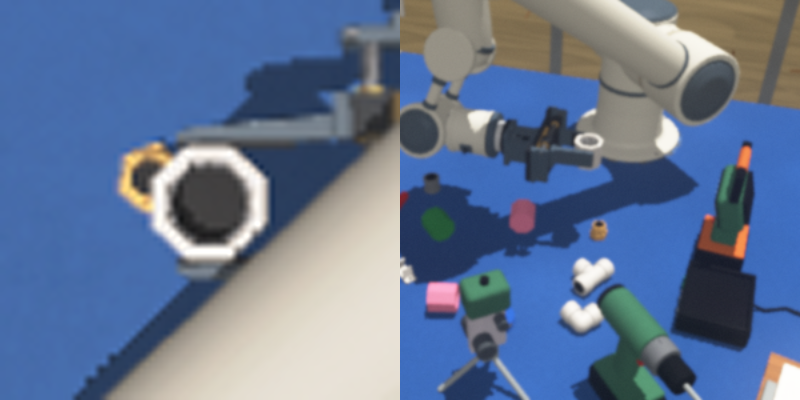

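The hole faces up: a dark ring in the top crop at (210,200). The cap is held upright and level, 27 cm in front of the standing lamp, and the other fittings are untouched. Handing in.

```bash
python3 -c "
from plant import manip
print(manip.close_job())"
```

```text
the job is handed in; nothing more can be done
None
```

The job is handed in at about 18 s of the 72 s allowed: the lamp stands upright on the bench beside its dock, and the arm holds the white cap still, hole up, in the lamp's light about 18 cm above the bench.

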